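Clamp the notebook and hold the binding comb open at the mark

TASK

At the notebook binding jig, press the raised clamp bar down by its rubber pad until the latch catches it and it stays down by itself, and let go of it. Then take the sprung puller by its wooden crossbar handle, pull it out until its pointer is level with the dark line on the white mark tab, and finish while still holding it there with the fingers: do not let go at the end, since the spring would draw it back. Leave the pencil cup, the loose notebook and the rubber stamp where they are.

Things in the scene. Friction and masses are not known exactly. Their poses are not given: they have to be found in the camera images.
- jig: Binding jig fixed on the counter: aluminium plate 255 x 290 x 18 mm (spanning x -170 to +85, y -150 to +140 mm) with a dark notebook (top 30 mm above the counter), clamp bar, latch and puller. Origin at counter height. x points from the puller to the notebook (it is pulled along -x), y along the clamp bar to its hinge, z up.
- clamp: Dark steel clamp bar 22 x 10 x 225 mm. Origin on its hinge axis (x) at jig x 15, y 115, z 40 mm; it reaches along its own -y. A spring holds it raised 0.30 rad (1 N at the pad, 4 N when down). Pressed level (tilt 0; about 7 to 11 N) it passes a latch nose at its free end, which snaps over and keeps it down; the end stop is 2 mm lower, 18 N on it is fine. Else it springs up.
- clamp_pad (a point): Centre of the top of the round black rubber press pad on the clamp bar, 36 mm across, 190 mm from the hinge axis, 13 mm over the bar's mid-plane. About 109 mm above the counter while raised, 53 mm when latched (then at jig x 15, y -75 mm). The latch housing beside it (jig y -127 to -145 mm) is 64 mm high.
- puller: Sprung slide at the jig's front, with steel tines and a handle. Origin on the plate's top below the handle's middle: jig x -93, y 0, z 18 mm when home; axes as the jig's. Slides along jig -x by up to 62 mm (end stop); a spring draws it home with 5 N at home plus 1 N per 10 mm.
- puller_grip (a point): Centre of the puller's handle: a wooden crossbar along jig y, 80 mm long, 14 mm thick (along x), 20 mm high, its centre 70 mm above the counter, on two posts 24 mm either side of the middle. Grip it from above across its 14 mm. With the clamp bar down, nothing within 80 mm of it is higher than 46 mm.
- pointer (a point): Tip of the puller's pointer, a dark bar 4 mm wide standing out of the slide along jig -y, in line with the handle: 68 mm to the -y side of the handle's centre, 31 mm above the counter. It moves with the handle.
- mark: White tab 26 x 26 x 12 mm on the plate beside the pointer's path, with one dark line 3 mm wide across its top and down its side facing the pointer. Origin on the plate, on the line, in the side facing the pointer; axes as the jig's. The pointer is at the mark when its x in this frame is 0. Needs 28 to 50 mm of pull.
- cup: Wooden pencil cup 68 mm across and 85 mm high, pencils up to 155 mm, loose; origin under its centre. Leave alone.
- book: Loose green notebook 150 x 100 x 20 mm lying on the counter; origin under its centre. Leave alone.
- stamp: Wooden rubber stamp, foot 45 x 65 mm, 60 mm high with a knob, loose, standing beyond the jig; origin under its centre. Leave alone.

How it is judged:
By the outcome, as a careful person would: the job done as asked, in the order asked, and still so for the second after the job is handed in, while the arm keeps its last pose, push and grip.
It also fails if it takes over 42 s, if anything falls off the work surface, if the arm or the gripper's body presses on something with over 40 N, if the wrist force passes 120 N, or if a joint passes its speed limit or range.

ROBOT

A 6-joint arm with a two-finger parallel gripper is mounted at the origin on the work surface. World frame = base frame: x ahead of the robot, y to its left, z up, the work surface at z = 0. Lengths are in m, angles in rad, forces in N, time in s.
With the tool pointing down it reaches from about 0.35 to 0.975 m from the base axis. Payload 4.9 kg.
Tool frame: the origin (TCP) lies at the very end of the fingers, on their centre line; the grasp point (between the pads) lies 19 mm behind it (ctrl.tcp_to_grasp is the z of the grasp point in the tool frame, in m); z points along the fingers, y is the line along which they close (so a half turn about z gives the same grasp; the last joint's range is limited). The gripper opens to 85 mm and grips with 20 to 120 N. Pads are 22 mm wide; open, the fingers measure 114 mm over their backs; the gripper's body (76 mm by 85 mm) begins 54 mm behind the grasp point. The pads swing forward as they close: fully open they stand 13 mm farther back than shut.
Start: joints at [-1.285, 0.053, 1.613, -0, 1.476, -0.119], TCP at [0.246, -0.574, 0.231] pointing down, gripper open.
Joint ranges: [-3.01, 3.01], [-1.01, 2.22], [0.06, 2.58], [-1.02, 4.17], [0.09, 2.62], [-3.14, 3.14]. Speed limits (rad/s): [2.57, 2.57, 3.14, 3.14, 3.14, 3.14].

INTERFACE

Orientations are given as a rotation vector (axis times angle).
In Python, from station import ctrl, eyes, job, nets gives the robot as it stands. The module is installed in compiled form; this text tells all that it offers.
- The arm moves only by the tool jog_arm, never from a script. Its argument "commands" is one flat list of numbers, 7 for each row, row after row: the shift along the tool's x, y, z each as a share of 0.06 m, from -1 to 1, then the turn, a rotation vector about the tool's x, y, z each as a share of 0.1 rad, from -1 to 1, then the finger opening in mm, from 0 to 85.4. In form: [x, y, z, ax, ay, az, grip, x, y, z, ax, ay, az, grip, ...]. A call has 1 to 20 rows; each row shifts and turns the commanded pose from where the row before left it, along the tool's axes as they then stand; what a row does not reach is not made up. A row lasts 1/8 s, in which the tool goes at most 62.5 mm and 10.7 degrees, less where a joint would pass 70% of its speed; a pose out of reach is approached as far as the arm can. A call with a number of a shift or a turn outside -1 to 1 is refused whole. A call with a gripper value outside its range is refused whole. The fingers move at their own pace and stop on an object; "newtons" is the grip in N (left out, the last holds). Time passes only in rows, so rows that do not move let the fingers close. It gives the time, the measured TCP pose, the force, the opening and the grip force at its end, in the units of the state.
- ctrl.get_obs(): the state, without advancing time (a new reading comes with each control period).
- eyes.get_image(name): name is "scene" or "top"; returns a dict with "image" (420x560x3 uint8, red, green, blue), "z_map" (420x560 float32, m along the optical axis (not along the pixel's ray), 0 where there is no reading), "K" (3x3 intrinsics, pixels), "cam_to_world" (4x4, takes a point from camera to world coordinates). Camera axes: x right, y up, looking along -z (the intrinsics and any distortion apply to the point x, -y, -z); pixel columns grow to the right and rows downward; lengths in m; the calibration is good to about 2 mm. A picture is of the moment at which its call begins.
- job.finish_job(): hands the job in; it is judged then, once.
Trained networks look in the newest picture that a camera, given by its name, has taken for a name from the list of things; names that differ only in an ending like _2 or _b are one class to them, and where a whole thing is asked for, a point or a joint stands for the part that bears it (a point fixed in the world has none). Each returns a list of dicts, best first, with "p" (0 to 1); they miss things now and then, are a little off and sometimes report something else, mostly with a low value. They report only what shows in the picture. A call takes as long as a camera call.
- nets.silhouettes(camera, name): "mask" (420x560 bool, what is visible of it) and "bbox" ([left, top, right, bottom] in pixels, round what is visible of it).
The state is a dict: "t": time; "q": joint angles; "dq": joint speeds; "effort": joint torques, N m; "tool_pos": TCP position; "tool_rot": TCP orientation; "contact_force": force on the tool from outside, world axes, zero at the start; "wrist_torque": the same for the moment, N m; "opening": finger opening in m; "grip_force": force on a finger pad.
Only numpy, scipy, OpenCV 4.12 (cv2) and the standard library are available. Lean on these libraries where they do the work, as an engineer would, in place of code of your own. Each camera call takes 0.05 s, during which the arm holds its last target. There are 200 camera calls.

## Working session

There is one attempt and no reset: what is moved stays moved. The work goes in short steps, Python scripts to look and compute and a tool call to move; the robot and the scene stay as the last step left them, time stands still between calls to the robot, and variables do not carry over. Pictures are saved under pics/ and viewed, at most 10 in all, crops included, and the job is handed in when it is done.

Besides the shell and the picture viewer there is one more tool, called as name(argument=value, ...), one argument or row to a line, values as JSON. jog_arm: Moves the arm, as the interface text tells. Shift numbers are shares of 0.06 m and turn numbers shares of 0.1 rad, none past 1 either way. Its arguments: {"type":"object","properties":{"commands":{"type":"array","items":{"type":"number"}},"newtons":{"type":"number"}},"required":["commands"]}

```bash
mkdir -p pics; cat > h.py <<'E'
import numpy as np, cv2
from station import ctrl, eyes, job, nets
def world(im,mask):
    v,u=np.nonzero(mask&(im["z_map"]>0)); z=im["z_map"][v,u]; K=im["K"]
    p=np.c_[(u-K[0,2])/K[0,0]*z,-(v-K[1,2])/K[1,1]*z,-z,np.ones(len(z))]
    return (p@im["cam_to_world"].T)[:,:3]
E
python3 - <<'E'
from h import *
o=ctrl.get_obs();print(o["tool_pos"],o["tool_rot"],o["opening"],ctrl.tcp_to_grasp)
for c in("scene","top"):
    im=eyes.get_image(c);cv2.imwrite(f"pics/{c}0.png",im["image"][:,:,::-1])
    print(c,im["cam_to_world"].round(3).tolist(),im["K"][0].round(1))
    for n in("jig","clamp","clamp_pad","puller","puller_grip","pointer","mark"):
        for r in nets.silhouettes(c,n)[:2]:
            w=world(im,r["mask"])
            if len(w): print(c,n,round(r["p"],2),np.round(r["bbox"]),len(w),np.median(w,0).round(3),w.min(0).round(3),w.max(0).round(3))
E
```

```text
[ 0.24597927 -0.57388587  0.23005161] [-3.07544583e+00 -6.31155914e-01  2.55096312e-04] 0.08544233621940381 -0.0187
scene [[0.452, -0.779, 0.435, 0.963], [0.892, 0.388, -0.232, -0.164], [0.012, 0.493, 0.87, 0.815], [0.0, 0.0, 0.0, 1.0]] [406.8   0.  282.6]
scene jig 0.79 [206. 165. 345. 280.] 13348 [0.602 0.011 0.02 ] [ 0.401 -0.156 -0.003] [0.74  0.204 0.116]
scene clamp 0.97 [226. 217. 341. 232.] 1391 [0.63  0.004 0.08 ] [ 0.54  -0.096  0.015] [0.68  0.126 0.116]
scene clamp_pad 0.7 [228. 214. 337. 234.] 1251 [0.631 0.004 0.08 ] [ 0.542 -0.093  0.017] [0.679 0.125 0.116]
scene puller 0.83 [243. 179. 299. 219.] 1373 [0.539 0.037 0.027] [ 0.497 -0.022  0.015] [0.594 0.086 0.086]
scene puller_grip 0.57 [244. 178. 300. 219.] 1374 [0.538 0.034 0.027] [ 0.47  -0.022  0.015] [0.594 0.086 0.086]
scene pointer 0.72 [247. 181. 301. 219.] 1369 [0.539 0.036 0.027] [ 0.475 -0.022  0.015] [0.596 0.086 0.086]
top [[-0.001, 0.984, -0.176, 0.441], [-1.0, 0.002, 0.014, 0.044], [0.014, 0.175, 0.984, 1.067], [0.0, 0.0, 0.0, 1.0]] [508.1   0.  275.6]
top jig 0.96 [191. 155. 360. 316.] 16916 [0.57  0.022 0.021] [ 0.409 -0.156 -0.004] [0.745 0.201 0.12 ]
top clamp 0.93 [229. 180. 342. 226.] 1435 [0.629 0.005 0.082] [ 0.584 -0.106  0.02 ] [0.681 0.125 0.12 ]
top clamp_pad 0.73 [231. 183. 340. 223.] 1506 [0.63  0.008 0.08 ] [ 0.584 -0.106  0.017] [0.683 0.129 0.12 ]
top puller 0.66 [248. 227. 302. 271.] 1304 [0.545 0.035 0.027] [ 0.506 -0.023  0.018] [0.589 0.084 0.087]
top puller 0.52 [370. 222. 427. 304.] 3617 [ 0.52  -0.223  0.021] [ 0.439 -0.287 -0.002] [ 0.602 -0.163  0.028]
top puller_grip 0.6 [251. 228. 295. 266.] 1273 [0.547 0.037 0.027] [ 0.508 -0.013  0.017] [0.589 0.084 0.087]
top pointer 0.56 [248. 227. 302. 269.] 1274 [0.546 0.035 0.027] [ 0.506 -0.023  0.017] [0.589 0.084 0.087]
top mark 0.44 [293. 283. 310. 300.] 155 [ 0.461 -0.02   0.031] [ 0.448 -0.034  0.019] [ 0.475 -0.008  0.038]
```

```bash
python3 - <<'E'
from h import *
im=eyes.get_image("top");c=im["image"][140:330,170:400];cv2.imwrite("pics/t1.png",cv2.resize(c,None,fx=3.2,fy=3.1,interpolation=cv2.INTER_CUBIC)[:,:,::-1])
# handle pixels: 70..90 mm ; clamp pad : highest part
full=np.zeros((420,560),bool);full[140:330,170:400]=1
w=world(im,full)
g=w[(w[:,2]>.07)&(w[:,2]<.09)&(w[:,0]<.60)&(w[:,0]>.45)&(abs(w[:,1])<.12)]
m,s,a=cv2.minAreaRect((g[:,:2]*1000).astype(np.float32));print("handle",m,s,a,g[:,2].mean())
p=w[(w[:,2]>.098)&(w[:,2]<.125)&(w[:,0]<.75)]
m,s,a=cv2.minAreaRect((p[:,:2]*1000).astype(np.float32));print("pad",m,s,a,p.mean(0))
pl=w[(w[:,2]>.012)&(w[:,2]<.045)&(w[:,0]<.76)&(w[:,1]>-.16)]
m,s,a=cv2.minAreaRect((pl[:,:2]*1000).astype(np.float32));print("plate",m,s,a)
r=nets.silhouettes("top","clamp")[0];cw=world(im,r["mask"]);cw=cw[cw[:,2]>.045]
print("clampdir",cv2.fitLine((cw[:,:2]).astype(np.float32),cv2.DIST_HUBER,0,.01,.01).ravel())
E
```

```text
handle (528.3069458007812, 43.12533950805664) (79.61661529541016, 14.292521476745605) 71.05523681640625 0.08066257094730875
pad (638.491943359375, 72.8669204711914) (338.2415466308594, 34.560550689697266) 76.72677612304688 [ 0.61248524 -0.03250855  0.10999046]
plate (617.3339233398438, 65.90582275390625) (402.1440734863281, 307.2760009765625) 70.98369598388672
clampdir [0.33022648 0.9439017  0.6301142  0.00942537]
```

View pics/t1.png

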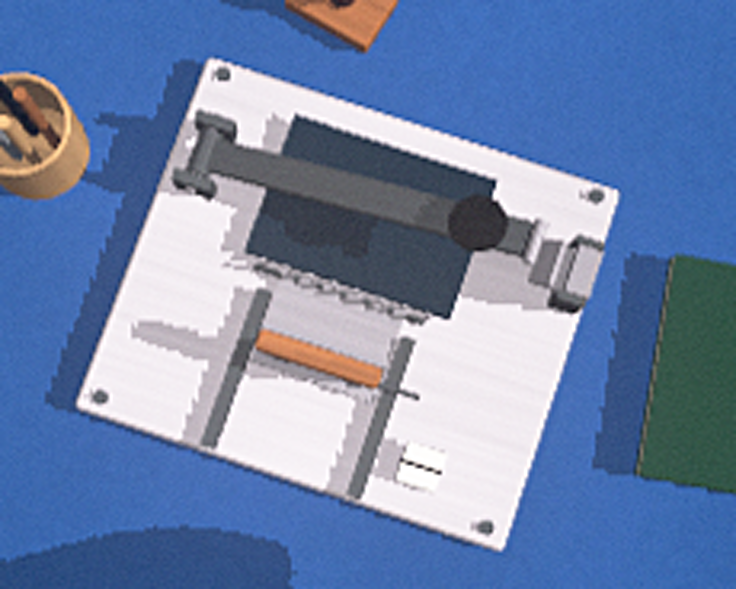

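View pics/scene0.png

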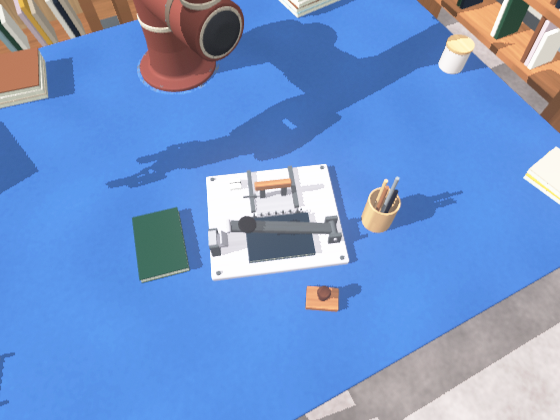

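The crop shows the raised pad at about (478,222), the handle centre at (318,357), the pointer tip at (419,397), and the mark line from (398,460) to (441,472). The scene view confirms this layout: the cup is to the left (+y), the book is to the -y side and the stamp is beyond the jig. Next I'll measure in the jig frame and turn the tool.

jog_arm(
  commands=[0,0,0,0,0,-1,0,0,0,0,0,0,-1,0,0,0,0,0,0,-1,0,0,0,0,0,0,-1,0,0,0,0,0,0,-1,0,0,0,0,0,0,-1,0,0,0,0,0,0,-1,0,0,0,0,0,0,-1,0,0,0,0,0,0,-0.3,0,0,0,0,0,0,0,0],
  newtons=40,
)

```text
t: 2.15
tool_pos: [0.2462, -0.5745, 0.2314]
tool_rot: [2.562, 1.817, -0.0]
contact_force: [0.7, -0.2, 0.5]
opening: -0.0001
grip_force: 0.0
```

```bash
cat >> h.py <<'E'
from scipy.spatial.transform import Rotation as Ro
yaw=np.radians(-19.05);X=np.array([np.cos(yaw),np.sin(yaw)]);Y=np.array([-X[1],X[0]])
O=np.array([.5283,.0431])+.093*X
def jig(p): d=np.asarray(p)[...,:2]-O; return np.stack([d@X,d@Y],-1)
def pix(im,u,v,z):  # ray to plane height z
    K=im["K"];M=im["cam_to_world"];d=M[:3,:3]@np.array([(u-K[0,2])/K[0,0],-(v-K[1,2])/K[1,1],-1.]);c=M[:3,3];return c+d*(z-c[2])/d[2]
def tool(P,z):  # shift to world xy,z in tool-frame 60mm units
    o=ctrl.get_obs();R=Ro.from_rotvec(o["tool_rot"]);d=np.r_[P,z]-o["tool_pos"]
    return o["t"],R.inv().apply(d)/.06, R.as_matrix()[:,1].round(3), np.degrees(np.arctan2(*R.as_matrix()[1::-1,1]))
E
python3 - <<'E'
from h import *
for c in("top","scene"):
    im=eyes.get_image(c)
    h=world(im,np.ones((420,560),bool)); j=jig(h)
    s=(h[:,2]>.074)&(h[:,2]<.09)&(abs(j[:,0]+.093)<.02)&(abs(j[:,1])<.06)
    print(c,"handle",cv2.minAreaRect((h[s,:2]*1000).astype(np.float32)))
    s=(h[:,2]>.098)&(h[:,2]<.12)&(abs(j[:,0]-.015)<.03)&(abs(j[:,1]+.063)<.028);print("pad",h[s].mean(0),j[s].mean(0),j[s].min(0),j[s].max(0))
    # plate edges
    s=(h[:,2]>.012)&(h[:,2]<.024)&(abs(j[:,0])<.2)&(abs(j[:,1])<.2);print("plate",np.percentile(j[s],[.5,99.5],axis=0))
    s=(h[:,2]>.026)&(h[:,2]<.036)&(abs(j[:,0]+.13)<.03)&(j[:,1]<-.06)&(j[:,1]>-.11);print("mark",np.percentile(j[s],[3,97],axis=0))
    if c=="top":
        for u,v in((398,460),(441,472)): print("line",jig(pix(im,170+u/3.2,140+v/3.1,.030)))
        for u,v in((419,397),(400,391)): print("ptr",jig(pix(im,170+u/3.2,140+v/3.1,.031)))
print(tool(O+.015*X-.063*Y,.15))
E
```

```text
top handle ((528.2749633789062, 43.05426788330078), (79.4661636352539, 14.203770637512207), 71.00745391845703)
pad [ 0.607205   -0.05612084  0.10962007] [ 0.0139687  -0.06803287] [-0.00307634 -0.09087684] [ 0.03190096 -0.04204525]
plate [[-0.16908578 -0.14908128]
 [ 0.16806815  0.13885553]]
mark [[-0.14691325 -0.09532843]
 [-0.1223276  -0.07104402]]
line [-0.13627437 -0.0696255 ]
line [-0.13474709 -0.09772593]
ptr [-0.09329861 -0.06915444]
ptr [-0.0935286  -0.05649805]
scene handle ((526.8734130859375, 41.16149139404297), (78.86888885498047, 15.193968772888184), 71.54219818115234)
pad [ 0.60849387 -0.05808539  0.10853927] [ 0.0158282  -0.06946915] [-0.00339766 -0.09093124] [ 0.03199924 -0.04903888]
plate [[-0.16903367 -0.15049717]
 [ 0.17413594  0.13808335]]
mark [[-0.14790093 -0.096924  ]
 [-0.12243237 -0.07255406]]
(2.25, array([10.2268993 ,  2.84095329,  1.35492052]), array([ 0.944, -0.331, -0.   ]), np.float64(-19.301710136458848))
```

jog_arm(
  commands=[0.92,0.26,0.12,0,0,0,0,0.92,0.26,0.12,0,0,0,0,0.92,0.26,0.12,0,0,0,0,0.92,0.26,0.12,0,0,0,0,0.92,0.26,0.12,0,0,0,0,0.92,0.26,0.12,0,0,0,0,0.92,0.26,0.12,0,0,0,0,0.92,0.26,0.12,0,0,0,0,0.92,0.26,0.12,0,0,0,0,0.92,0.26,0.12,0,0,0,0,0.92,0.25,0.12,0,0,0,0,0,0,0,0,0,0,0,0,0,0,0,0,0,0],
)

```text
t: 3.88
tool_pos: [0.6077, -0.0576, 0.152]
tool_rot: [2.561, 1.819, -0.001]
contact_force: [0.5, 0.3, 0.3]
opening: 0.0001
grip_force: 0.0
```

```bash
python3 - <<'E'
from h import *
print(tool(O+.015*X-.066*Y,.11), tool(O+.015*X-.074*Y,.053)[1])
E
```

```text
(3.875, array([0.05537036, 0.00197729, 0.69952505]), array([ 0.944, -0.329, -0.   ]), np.float64(-19.23746484611585)) [-0.07745159  0.00274     1.64959638]
```

jog_arm(
  commands=[0,0,0.2,0,0,0,0,0,0,0.2,0,0,0,0,0,0,0.2,0,0,0,0,-0.01,0,0.15,0,0,0,0,-0.01,0,0.15,0,0,0,0,-0.01,0,0.15,0,0,0,0,-0.01,0,0.15,0,0,0,0,-0.01,0,0.15,0,0,0,0,-0.02,0,0.15,0,0,0,0,-0.02,0,0.1,0,0,0,0,0,0,0.05,0,0,0,0,0,0,0,0,0,0,0],
)

```text
t: 5.38
tool_pos: [0.6064, -0.0627, 0.0532]
tool_rot: [2.561, 1.818, 0.001]
contact_force: [0.6, 0.2, 3.6]
opening: 0.0002
grip_force: 1.8
```

jog_arm(
  commands=[0,0,0.015,0,0,0,0,0,0,0.01,0,0,0,0,0,0,0,0,0,0,0],
)

```text
t: 5.75
tool_pos: [0.6063, -0.0627, 0.0519]
tool_rot: [2.561, 1.818, 0.001]
contact_force: [1.9, -0.7, 4.5]
opening: 0.0001
grip_force: 1.9
```

jog_arm(
  commands=[0,0,0.01,0,0,0,0,0,0,0.01,0,0,0,0,0,0,0,0,0,0,0],
)

```text
t: 6.12
tool_pos: [0.6064, -0.0628, 0.051]
tool_rot: [2.561, 1.818, 0.001]
contact_force: [1.1, -0.4, 6.5]
opening: 0.0003
grip_force: 2.9
```

jog_arm(
  commands=[0,0,0.015,0,0,0,0,0,0,0.01,0,0,0,0,0,0,0,0,0,0,0],
)

```text
t: 6.5
tool_pos: [0.6064, -0.0629, 0.0505]
tool_rot: [2.561, 1.819, 0.0]
contact_force: [-1.5, 0.5, 10.4]
opening: 0.0002
grip_force: 5.4
```

jog_arm(
  commands=[0,0,0.015,0,0,0,0,0,0,0.01,0,0,0,0,0,0,0,0,0,0,0],
)

```text
t: 6.88
tool_pos: [0.6065, -0.0629, 0.0499]
tool_rot: [2.561, 1.819, -0.0]
contact_force: [-4.2, -0.8, 15.8]
opening: 0.0
grip_force: 7.8
```

Force is rising stiffly at 50 mm height, so the bar is on its end stop. I'll ease up and look.

jog_arm(
  commands=[0,0,-0.1,0,0,0,0,0,0,-0.2,0,0,0,0,0,0,-0.4,0,0,0,0,0,0,-0.6,0,0,0,0,0,0,-0.6,0,0,0,0,0,0,0,0,0,0,40],
)

```text
t: 7.62
tool_pos: [0.6074, -0.0629, 0.1647]
tool_rot: [2.559, 1.817, 0.005]
contact_force: [0.1, 0.6, 0.1]
opening: 0.017
grip_force: 0.0
```

```bash
python3 - <<'E'
from h import *
im=eyes.get_image("scene");h=world(im,np.ones((420,560),bool));j=jig(h)
cv2.imwrite("pics/s2.png",cv2.resize(im["image"][130:300,180:400],None,fx=3.5,fy=3.5)[:,:,::-1])
for y in(-.1,-.075,-.03,0,.05):
    s=(abs(j[:,0]-.015)<.008)&(abs(j[:,1]-y)<.01);print(y,np.percentile(h[s,2],[10,50,90]) if s.any() else 0)
G=O-.093*X
print(tool(G,.14),tool(G,.06)[1])
E
```

```text
-0.1 [0.01976091 0.48279126 0.48418387]
-0.075 [0.05322466 0.48300502 0.48421431]
-0.03 [0.04563533 0.4846402  0.48777807]
0 [0.04371056 0.04549614 0.04808577]
0.05 [0.04355825 0.0458475  0.04749206]
(7.675, array([ 1.23668786, -1.80653727,  0.3699741 ]), array([ 0.944, -0.33 ,  0.001]), np.float64(-19.24752275689231)) [ 1.23648435 -1.80800299  1.70330661]
```

View pics/s2.png

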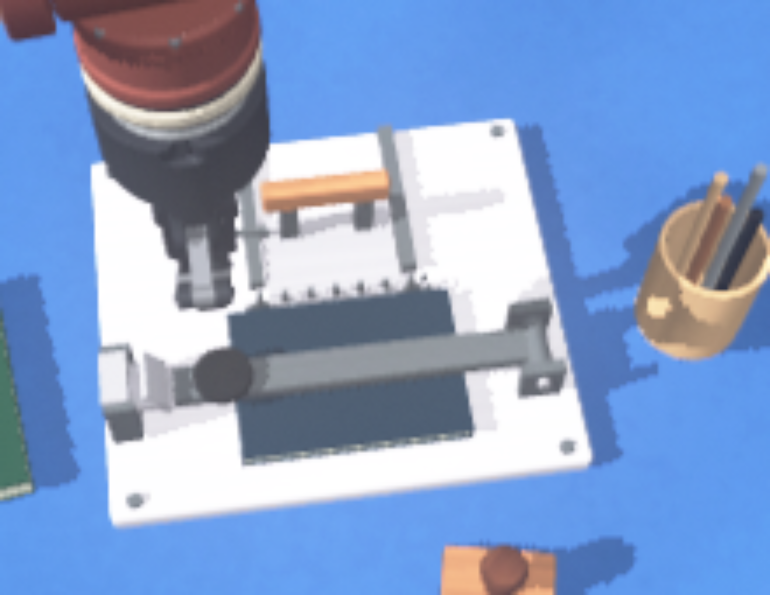

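The bar is level with its top at 45 mm and the pad at 53 mm, the tool is well clear above it, and the latch nose covers the free end at about (155,382), so it is latched. Moving on to the handle.

jog_arm(
  commands=[0.31,-0.45,0.09,0,0,0,45,0.31,-0.45,0.09,0,0,0,45,0.31,-0.45,0.09,0,0,0,45,0.31,-0.455,0.09,0,0,0,45,0,0,0.2,0,0,0,45,0,0,0.3,0,0,0,45,0,0,0.3,0,0,0,45,0,0,0.3,0,0,0,45,0,0,0.2,0,0,0,45,0,0,0.15,0,0,0,45,0,0,0,0,0,0,45,0,0,0,0,0,0,45],
)

```text
t: 9.18
tool_pos: [0.5289, 0.0432, 0.0535]
tool_rot: [2.561, 1.818, 0.002]
contact_force: [-0.1, 0.3, 0.3]
opening: 0.0453
grip_force: 0.0
```

```bash
python3 - <<'E'
from h import *
print(tool(O-.093*X,.053), ctrl.get_obs()["contact_force"])
E
```

```text
(9.175, array([-0.00549425, -0.00852868,  0.00821082]), array([ 0.944, -0.33 ,  0.001]), np.float64(-19.24913828708275)) [-0.07176563  0.28604763  0.29452748]
```

Close with 80 N, then pull most of the way, about 38 mm (0.63).

jog_arm(
  commands=[0,0,0,0,0,0,5,0,0,0,0,0,0,5,0,0,0,0,0,0,5,0,0,0,0,0,0,5,0,0,0,0,0,0,5,0,0,0,0,0,0,5],
  newtons=80,
)

```text
t: 9.93
tool_pos: [0.5275, 0.0437, 0.0537]
tool_rot: [-2.56, -1.818, 0.003]
contact_force: [-6.0, 1.1, 7.0]
opening: 0.0125
grip_force: 80.6
```

jog_arm(
  commands=[0,-0.07,0,0,0,0,5,0,-0.07,0,0,0,0,5,0,-0.07,0,0,0,0,5,0,-0.07,0,0,0,0,5,0,-0.07,0,0,0,0,5,0,-0.07,0,0,0,0,5,0,-0.07,0,0,0,0,5,0,-0.07,0,0,0,0,5,0,-0.07,0,0,0,0,5,0,0,0,0,0,0,5,0,0,0,0,0,0,5],
)

```text
t: 11.3
tool_pos: [0.4948, 0.055, 0.0537]
tool_rot: [2.558, 1.816, 0.006]
contact_force: [7.2, -2.7, -3.7]
opening: 0.0124
grip_force: 79.3
```

```bash
python3 - <<'E'
from h import *
o=ctrl.get_obs();print(o["t"],o["opening"],o["grip_force"],"tcp jig",jig(o["tool_pos"]))
a=[];
for c in("top","scene"):
    im=eyes.get_image(c);I=im["image"]
    # rectified view at z=30.5 mm, 0.25 mm/px, jig x -180..-60 (down = -x), y -120..0
    M=np.linalg.inv(im["cam_to_world"]);K=im["K"]
    yy,xx=np.meshgrid(np.linspace(0,-.12,480),np.linspace(-.08,-.17,360))
    P=np.stack([O[0]+xx*X[0]+yy*Y[0],O[1]+xx*X[1]+yy*Y[1],np.full_like(xx,.0305)],-1)
    C=P@M[:3,:3].T+M[:3,3];u=C[...,0]/-C[...,2]*K[0,0]+K[0,2];v=-C[...,1]/-C[...,2]*K[1,1]+K[1,2]
    a.append(cv2.remap(I,u.astype(np.float32),v.astype(np.float32),cv2.INTER_CUBIC))
cv2.imwrite("pics/r3.png",cv2.resize(np.vstack(a),(480*1,720))[:600+120,:,::-1][:, :] if 0 else cv2.resize(np.hstack(a),(800,300))[:,:,::-1])
cv2.imwrite("pics/r3full.png",np.hstack(a)[:,:,::-1])
E
```

```text
11.3 0.012419704480369328 79.25276756286621 tcp jig [-0.12855145  0.00030542]
```

View pics/r3.png

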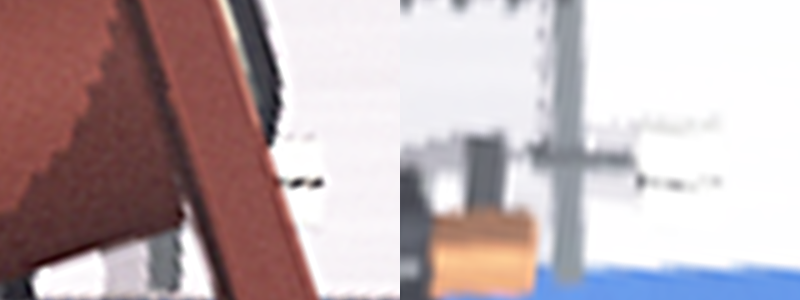

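In the scene half, the pointer tip (630,158) is 24 rows short of the line (640–715,182) at 0.3 mm per row, so about 7 mm remains. That matches the earlier measurement.

jog_arm(
  commands=[0,-0.06,0,0,0,0,5,0,-0.055,0,0,0,0,5,0,0,0,0,0,0,5,0,0,0,0,0,0,5],
)

```text
t: 11.9
tool_pos: [0.4885, 0.0572, 0.0538]
tool_rot: [2.557, 1.816, 0.007]
contact_force: [7.9, -2.1, -3.3]
opening: 0.0126
grip_force: 79.3
```

```bash
cat > chk.py <<'E'
from h import *
import sys
o=ctrl.get_obs();print(o["t"],o["grip_force"],"tcp jig",jig(o["tool_pos"]))
S=0
for k in range(6):
    im=eyes.get_image("scene");M=np.linalg.inv(im["cam_to_world"]);K=im["K"]
    yy,xx=np.meshgrid(np.linspace(-.04,-.11,560),np.linspace(-.11,-.16,400)) # .125 mm/px
    P=np.stack([O[0]+xx*X[0]+yy*Y[0],O[1]+xx*X[1]+yy*Y[1],np.full_like(xx,.0305)],-1)
    C=P@M[:3,:3].T+M[:3,3];u=C[...,0]/-C[...,2]*K[0,0]+K[0,2];v=-C[...,1]/-C[...,2]*K[1,1]+K[1,2]
    S=S+cv2.remap(im["image"],u.astype(np.float32),v.astype(np.float32),cv2.INTER_CUBIC).astype(float)/6
cv2.imwrite(f"pics/{sys.argv[1]}.png",S[:,:,::-1])
g=S.mean(2)
for y in(-.061,-.064,-.066,-.068,-.074,-.078,-.083,-.088,-.093):
    i=int((-.04-y)/.000125);col=g[:,i-8:i+8].mean(1);r=int(np.argmin(cv2.GaussianBlur(col[:,None],(1,15),0)[60:320]))+60
    w=slice(r-28,r+29);d=np.clip(np.percentile(col[w],80)-col[w],0,None);print(y,round(-.11-.125e-3*(np.arange(400)[w]@d/d.sum()),5),round(col[r]))
E
python3 chk.py r4
```

```text
11.9 79.29822206497192 tcp jig [-0.13524432  0.00032746]
-0.061 -0.13459 137
-0.064 -0.13486 139
-0.066 -0.13475 141
-0.068 -0.13434 152
-0.074 -0.13437 180
-0.078 -0.13494 220
-0.083 -0.13555 178
-0.088 -0.13611 228
-0.093 -0.11732 232[ WARN:0@1.795] global loadsave.cpp:1063 imwrite_ Unsupported depth image for selected encoder is fallbacked to CV_8U.
```

View pics/r4.png

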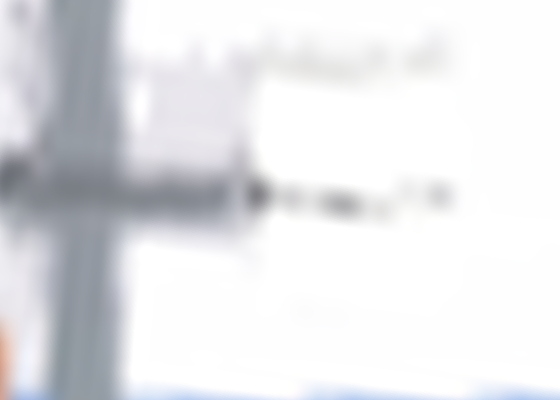

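The pointer (row ~195) and the line (rows 193–200) coincide to within about 0.5 mm in the scene view. I'll cross-check against the unobstructed first top picture.

```bash
python3 - <<'E'
from h import *
im=eyes.get_image("top");I=cv2.imread("pics/top0.png").astype(np.float32);M=np.linalg.inv(im["cam_to_world"]);K=im["K"]
yy,xx=np.meshgrid(np.linspace(-.04,-.11,560),np.linspace(-.08,-.16,640))
for z in(.0305,):
    P=np.stack([O[0]+xx*X[0]+yy*Y[0],O[1]+xx*X[1]+yy*Y[1],np.full_like(xx,z)],-1)
    C=P@M[:3,:3].T+M[:3,3];u=C[...,0]/-C[...,2]*K[0,0]+K[0,2];v=-C[...,1]/-C[...,2]*K[1,1]+K[1,2]
    g=cv2.remap(I,u.astype(np.float32),v.astype(np.float32),cv2.INTER_CUBIC).mean(2)
    def f(y,a,b):
        i=int((-.04-y)/.000125);col=g[:,i-6:i+6].mean(1);a,b=[int((-.08-q)/.000125) for q in(a,b)]
        r=a+int(np.argmin(cv2.GaussianBlur(col[:,None],(1,15),0)[a:b]));w=slice(r-24,r+25);d=np.clip(np.percentile(col[w],75)-col[w],0,None)
        return round(-80-.125*(np.arange(640)[w]@d/d.sum()),2)
    print("ptr",[f(y,-.087,-.1) for y in(-.059,-.061,-.063,-.065,-.067)])
    print("line",[f(y,-.128,-.142) for y in(-.073,-.077,-.081,-.085,-.089,-.093)])
o=ctrl.get_obs()
print(jig([.5275,.0437]),jig(o["tool_pos"]))
E
python3 chk.py r5 2>/dev/null
```

```text
ptr [np.float64(-93.31), np.float64(-93.48), np.float64(-93.14), np.float64(-93.14), np.float64(-93.5)]
line [np.float64(-134.9), np.float64(-134.88), np.float64(-135.27), np.float64(-134.58), np.float64(-134.89), np.float64(-135.08)]
[-0.09395202  0.00030603] [-0.13522271  0.00032492]
12.25 79.29879069328308 tcp jig [-0.13522271  0.00032492]
-0.061 -0.1346 137
-0.064 -0.1348 141
-0.066 -0.13469 142
-0.068 -0.13435 152
-0.074 -0.13436 180
-0.078 -0.13494 220
-0.083 -0.13555 178
-0.088 -0.13611 228
-0.093 -0.11732 232
```

jog_arm(
  commands=[0,-0.005,0,0,0,0,5,0,0,0,0,0,0,5,0,0,0,0,0,0,5,0,0,0,0,0,0,5],
)

```text
t: 13.05
tool_pos: [0.4883, 0.0573, 0.0538]
tool_rot: [2.557, 1.816, 0.007]
contact_force: [8.7, -3.3, -4.6]
opening: 0.0126
grip_force: 79.2
```

```bash
python3 chk.py r6 2>/dev/null; python3 - <<'E'
from h import *
im=eyes.get_image("scene");h=world(im,np.ones((420,560),bool));j=jig(h)
for y in(-.075,0,.05):
    s=(abs(j[:,0]-.015)<.008)&(abs(j[:,1]-y)<.01)&(h[:,2]<.2);print(y,np.percentile(h[s,2],[10,50,90]))
o=ctrl.get_obs();print(o["grip_force"],o["t"]);print(job.finish_job())
E
```

```text
13.05 79.2108964920044 tcp jig [-0.13541182  0.00032531]
-0.061 -0.13513 137
-0.064 -0.13492 137
-0.066 -0.13509 140
-0.068 -0.13484 159
-0.074 -0.13436 180
-0.078 -0.13494 220
-0.083 -0.13555 177
-0.088 -0.13611 228
-0.093 -0.11732 232
-0.075 [0.01816664 0.05385017 0.05557057]
0 [0.04430309 0.04584505 0.04750708]
0.05 [0.04335625 0.04579099 0.04772288]
79.21130061149597 13.4
the job is handed in; nothing more can be done
None
```

The job is handed in, with no verdict returned: the clamp bar is latched down and released, and the fingers hold the puller at 79 N with its pointer within about 0.5 mm of the mark line by camera measurement, at 13.4 s.

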